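# Dry-fit a turned lamp column on its assembly stand

### The arm

A 6-joint arm with a two-finger parallel gripper is mounted at the origin on a cart in front of the work surface, level with it; the furniture and walls round the work are solid. World frame = base frame: x ahead of the robot, y to its left, z up, the work surface at z = 0. Lengths are in mm, angles in rad, forces in N, time in s.
With the tool pointing down it reaches from about 350 to 875 mm from the base axis. Payload 4.2 kg.
Tool frame: the origin (TCP) lies midway between the tips of the shut fingers; the grasp point (between the pads) lies 19 mm behind it (arm.tcp_to_grasp is the distance from the TCP to the grasp point, in mm); z points along the fingers, y is the line along which they close (so a half turn about z gives the same grasp; the last joint's range is limited). The gripper opens to 85 mm and grips with 20 to 120 N. Pads are 22 mm wide; open, the fingers measure 114 mm over their backs; the gripper's body (76 mm by 85 mm) begins 54 mm behind the grasp point. The pads swing forward as they close: fully open they stand 13 mm farther back than shut.
Start: joints at [1.376, 0.385, 0.008, 0, -1.194, -0.259], TCP at [273.956, 561.736, 231.312] pointing down, gripper open.
Joint ranges: [-3.14, 3.14], [-1.21, 2.06], [-1.07, 1.41], [-3.16, 2.05], [-2.99, -0.16], [-3.1, 3.1]. Speed limits (rad/s): [2.79, 2.79, 3.14, 3.14, 3.14, 3.14].

### API

Orientations are given as a unit quaternion [x, y, z, w].
In Python, from bench import arm, imaging, job, models gives the robot as it stands.
- The arm moves only by the tool arm_command, never from a script. Its argument "rows" is a list of rows, each an object with "grip": the opening, from 0 (shut) to 1 (fully open); "linear": the shift along the tool's x, y, z in mm, a list of three; "rot": the turn, a rotation vector about the tool's x, y, z in rad, a list of three. In form: [{"grip": grip, "linear": [tx, ty, tz], "rot": [rx, ry, rz]}, ...]. A call has 1 to 10 rows; each row is the pose to reach, as a shift and turn from the pose commanded when the call began, along the tool's axes at that moment; what a row does not reach only later rows make up. A row lasts 1/8 s, in which the tool goes at most 62.5 mm and 10.7 degrees, less where a joint would pass 70% of its speed; a pose out of reach is approached as far as the arm can. A call with a gripper value outside its range is refused whole. The fingers move at their own pace and stop on an object; the grip force is fixed at half the most. Time passes only in rows, so rows that repeat a pose let the fingers close. It gives the time, the measured TCP pose, the force, the opening and the grip force at its end, in the units of the state.
- arm.read_state(): the state, without advancing time (a new reading comes with each control period).
- imaging.get_image(name): name is "scene" or "top"; returns a dict with "frame" (480x640x3 uint8, red, green, blue), "fx", "fy", "cx", "cy" (pixels), "k1" (the pictures are not rectified: a ray, as slopes to the right and down, at radius r is drawn at 1 + k1 r^2 times it, then the intrinsics apply), "extrinsics" (4x4, takes a point from world to camera coordinates). Camera axes: x right, y down, z forward; pixel columns grow to the right and rows downward; lengths in mm; the calibration is good to about 2 mm. A picture is of the moment at which its call begins. There is no depth.
- job.job_done(): hands the job in; it is judged then, once.
Trained networks look in a picture, given as the dict that the camera call returned (one of the last four; its "shot" number tells which), for a name from the list of things; names that differ only in an ending like _2 or _b are one class to them, and where a whole thing is asked for, a point or a joint stands for the part that bears it (a point fixed in the world has none). Each returns a list of dicts, best first, with "score" (0 to 1); they miss things now and then, are a little off and sometimes report something else, mostly with a low value. They report only what shows in the picture. A call takes as long as a camera call.
- models.spot_in(picture, query): "rect" ([left, top, right, bottom] in pixels, round what is visible of it).
- models.tip_of(picture, query): "pixel" ([column, row] in pixels: a listed point, or the origin of a listed thing).
The state is a dict: "clock": time; "joints": joint angles; "joint_vel": joint speeds; "joint_efforts": joint torques, N m; "position": TCP position; "ee_rot": TCP orientation; "contact_force": force on the tool from outside, world axes, zero at the start; "wrist_torque": the same for the moment, N m; "gripper_width": finger opening in mm; "grasp_force": force on a finger pad.
Only numpy, scipy, OpenCV 4.12 (cv2) and the standard library are available. Lean on these libraries where they do the work, as an engineer would, in place of code of your own. Each camera call takes 0.05 s, during which the arm holds its last target. There are 200 camera calls.

### The job

Dry-fit the turned lamp column on the round plywood stand, one part after another from the bottom up: first the wide foot disc over the stand's tenon, then the tall vase on the foot, then the ring on the vase, and last the domed cap on the ring. Each part must sit upright and fully down over the tenon below it. Leave the wooden blocks standing among the parts where they are.

Things in the scene. Friction and masses are not known exactly. Their poses are not given: they have to be found in the camera images.
- stand: round plywood assembly stand, a disc 100 mm across and 18 mm thick, fixed to the bench where it stands. In the middle of its top (18 mm above its origin) stands a round tenon 20 mm across at its root, tapering to 13 mm, 10 mm high. Origin: centre of its underside, z up.
- foot: foot of the lamp column: the widest turned part, a plain wooden disc 64 mm across (straight side from 2 to 27 mm up) and 34 mm high to the flat top. Round tenon on its flat top, 10 mm high, 20 mm wide tapering to 13 mm: fits the next part's socket with 3.5 mm play all round. Socket in its underside 27 mm wide, 13 mm deep. Loose, upright; origin: centre of its underside, z up (round: yaw means nothing). About 0.09 kg.
- vase: vase of the lamp column: the tallest turned part, 62 mm high to its flat top, base 44 mm across, belly 48 mm across (straight side from 25 to 43 mm up, grip it there), neck 38 mm. Round tenon on its flat top, 10 mm high, 20 mm wide tapering to 13 mm: fits the next part's socket with 3.5 mm play all round. Socket in its underside 27 mm wide, 13 mm deep. Loose, upright; origin: centre of its underside, z up (round: yaw means nothing). About 0.08 kg.
- ring: ring of the lamp column: a low turned bead 46 mm across (straight side from 8 to 28 mm up) and 32 mm high to its flat top, which is 40 mm across like its underside. Round tenon on its flat top, 10 mm high, 20 mm wide tapering to 13 mm: fits the next part's socket with 3.5 mm play all round. Socket in its underside 27 mm wide, 13 mm deep. Loose, upright; origin: centre of its underside, z up (round: yaw means nothing). About 0.06 kg.
- cap: cap of the lamp column: the narrowest turned part, 39 mm across (straight side from 0 to 30 mm up) with a smooth domed top without tenon, 44 mm high in all. Socket in its underside 27 mm wide, 13 mm deep. Loose, upright; origin: centre of its underside, z up (round: yaw means nothing). About 0.04 kg.
- block_a: bystander: loose tapered hardwood block standing among the turned parts, about 28 mm thick (x), 50 mm wide (y) and 64 mm high; leave it where it is. Origin: centre of its underside, z up.
- block_b: bystander: loose tapered hardwood block standing among the turned parts, about 28 mm thick (x), 50 mm wide (y) and 64 mm high; leave it where it is. Origin: centre of its underside, z up.
- block_c: bystander: loose tapered hardwood block standing among the turned parts, about 28 mm thick (x), 50 mm wide (y) and 64 mm high; leave it where it is. Origin: centre of its underside, z up.

How it is judged:
By the outcome, as a careful person would: the job done as asked, in the order asked, and still so for the second after the job is handed in, with the robot touching nothing.
It also fails if it takes over 120 s, if anything falls off the work surface, if the arm or the gripper's body presses on something with over 40 N, if the wrist force passes 120 N, or if a joint passes its speed limit or range.

## Working session

There is one attempt and no reset: what is moved stays moved. The work goes in short steps, Python scripts to look and compute and a tool call to move; the robot and the scene stay as the last step left them, time stands still between calls to the robot, and variables do not carry over. Pictures are saved under pics/ and viewed, at most 14 in all, crops included, and the job is handed in when it is done.

Besides the shell and the picture viewer there is one more tool, called after "Request:" in YAML: its name, and indented under it one key for each argument. arm_command: Moves the arm, as the interface text tells. Its arguments: {"type":"object","properties":{"rows":{"type":"array"}},"required":["rows"]}

```bash
ls; mkdir -p pics
cat > h.py <<'E'
import numpy as np, cv2
from bench import arm, imaging, job, models
from scipy.spatial.transform import Rotation as R
def ray(im,px):
    # world origin, direction
    x=np.array([(px[0]-im["cx"])/im["fx"],(px[1]-im["cy"])/im["fy"]]); u=x.copy()
    for _ in range(20): u=x/(1+im["k1"]*(u@u))
    E=np.array(im["extrinsics"]); d=E[:3,:3].T@np.array([u[0],u[1],1]); o=-E[:3,:3].T@E[:3,3]
    return o,d
def at_z(im,px,z):
    o,d=ray(im,px); return o+d*(z-o[2])/d[2]
def proj(im,p):
    E=np.array(im["extrinsics"]); c=E[:3,:3]@np.array(p)+E[:3,3]; u=c[:2]/c[2]; u=u*(1+im["k1"]*(u@u))
    return np.array([u[0]*im["fx"]+im["cx"],u[1]*im["fy"]+im["cy"]])
def save(im,n,crop=None,s=1):
    f=cv2.cvtColor(im["frame"],cv2.COLOR_RGB2BGR)
    if crop: f=f[crop[1]:crop[3],crop[0]:crop[2]]
    cv2.imwrite("pics/"+n,cv2.resize(f,None,fx=s,fy=s,interpolation=cv2.INTER_CUBIC))
E
python3 - <<'E'
from h import *
np.set_printoptions(precision=1,suppress=True)
print(arm.read_state())
for n in("top","scene"):
    im=imaging.get_image(n); save(im,n+"0.png")
    o,d=ray(im,(320,240)); print(n,o,d,im["fx"],im["k1"])
    for q in("stand","foot","vase","ring","cap","block_a"):
        for r in models.tip_of(im,q)[:4]:
            print(q,"tip",np.round(r["pixel"]),round(r["score"],2),at_z(im,r["pixel"],0))
        for r in models.spot_in(im,q)[:4]: print(q,"rect",np.round(r["rect"]),round(r["score"],2))
E
```

```text
pics
{'clock': 0.0, 'joints': array([ 1.4,  0.4,  0. , -0. , -1.2, -0.3]), 'joint_vel': array([ 0., -0., -0.,  0., -0.,  0.]), 'joint_efforts': array([  0. , -39.2,  18.8,   4.2,  -0. ,   0. ]), 'position': array([273.7, 561.2, 230.2]), 'ee_rot': array([ 1. , -0.2, -0. ,  0. ]), 'contact_force': array([ 0.4, -0.1,  0.2]), 'wrist_torque': array([ 0., -0.,  0.]), 'grasp_force': 0.0, 'gripper_width': 85.27174639176542}
top [459.9 -46.1 883.8] [ 0.1 -0.  -1. ] 468.72588697234653 0.029401300873008778
stand tip [319. 288.] 0.79 [444.9 -75.8   0. ]
stand rect [293. 262. 348. 318.] 0.7
foot tip [198. 273.] 0.64 [474. 150.   0.]
foot rect [176. 257. 217. 289.] 0.88
foot rect [351. 239. 376. 261.] 0.57
vase tip [363. 190.] 0.88 [ 631.4 -161.1    0. ]
vase rect [351. 171. 381. 203.] 0.59
ring tip [264. 198.] 0.66 [616.6  28.9   0. ]
ring tip [256. 249.] 0.29 [518.7  41.5   0. ]
ring rect [249. 182. 275. 214.] 0.91
cap tip [422. 288.] 0.69 [ 445.7 -269.7    0. ]
cap rect [413. 278. 434. 296.] 0.7
block_a tip [362. 250.] 0.87 [ 517.8 -157.2    0. ]
block_a tip [309. 221.] 0.85 [571.7 -56.8   0. ]
[... 426 characters left out ...]
   0. ]
foot rect [263. 297. 302. 338.] 0.86
vase tip [361. 236.] 0.72 [ 518.3 -160.6    0. ]
vase tip [318. 223.] 0.68 [ 623.3 -148.5    0. ]
vase rect [310. 191. 330. 223.] 0.56
ring tip [268. 261.] 0.65 [609.7  32.9   0. ]
ring rect [257. 242. 280. 267.] 0.7
cap tip [414. 229.] 0.73 [ 442.8 -261.7    0. ]
cap rect [406. 212. 422. 231.] 0.75
cap rect [285. 246. 316. 289.] 0.67
block_a tip [298. 279.] 0.71 [526.9  41.9   0. ]
block_a tip [313. 248.] 0.68 [568.2 -58.5  -0. ]
block_a tip [360. 236.] 0.59 [ 519.7 -158.4    0. ]
block_a tip [372. 268.] 0.29 [440.  -76.6   0. ]
block_a rect [302. 218. 323. 253.] 0.97
block_a rect [352. 207. 372. 245.] 0.86
block_a rect [283. 248. 316. 288.] 0.59
```

Run:
```python
from h import *
im=imaging.get_image("top"); save(im,"t1.png",(150,140,450,340),2.6)
im=imaging.get_image("scene"); save(im,"s1.png",(220,170,460,350),3.2)
```

```text
(no output)
```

View pics/t1.png

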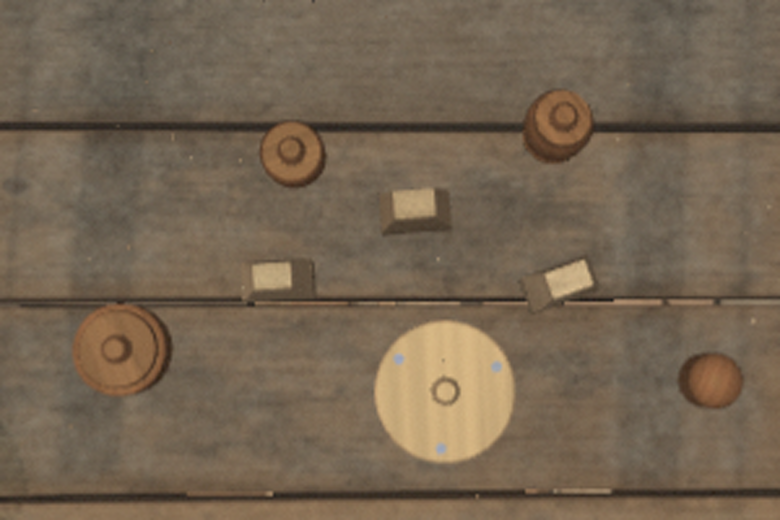

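View pics/s1.png

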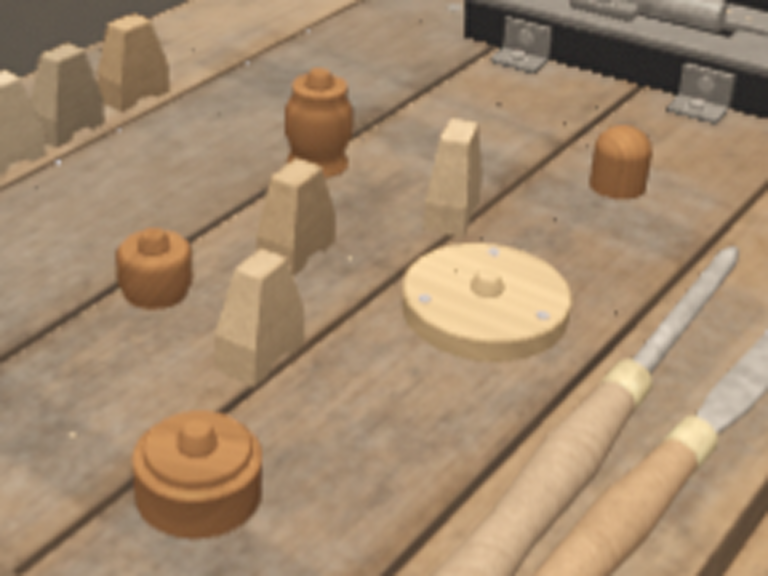

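The top view shows the tenon tops: foot (195,274), ring (261.5,198), vase (367,185), stand (321,290), with the cap dome at about (423,286). The three blocks stand between the parts and the stand. I'll turn the tenon tops from both views into positions.

Run:
```python
from h import *
np.set_printoptions(precision=1,suppress=True)
t=imaging.get_image("top"); s=imaging.get_image("scene")
P={"foot":((117,348),(197,424),44),"vase":((564,116),(320,73),72),"ring":((290,150),(154,234),42),"stand":((445,391),(488,274),28)}
for k,(a,b,z) in P.items():
    a=np.array(a)/2.6+[150,140]-.3; b=np.array(b)/3.2+[220,170]-.3
    o1,d1=ray(t,a);o2,d2=ray(s,b)
    d1/=np.linalg.norm(d1);d2/=np.linalg.norm(d2)
    A=sum(np.eye(3)-np.outer(d,d) for d in(d1,d2)); B=sum((np.eye(3)-np.outer(d,d))@o for o,d in((o1,d1),(o2,d2)))
    print(k,"top",at_z(t,a,z),"scene",at_z(s,b,z),"tri",np.linalg.solve(A,B))
# cap: silhouette fit: body circle points r=19.5 z0..30 and dome
from scipy.spatial import ConvexHull
def rect(im,x,y):
    th=np.linspace(0,6.283,60); pts=[]
    for z,r in[(0,19.5),(30,19.5)]+[(30+14*np.sin(f),19.5*np.cos(f)) for f in np.linspace(.1,1.57,8)]:
        pts+=[proj(im,(x+r*np.cos(a),y+r*np.sin(a),z)) for a in th]
    p=np.array(pts); return np.r_[p.min(0),p.max(0)]
print("cap pred",rect(t,443,-264),rect(s,443,-264), [r["rect"] for r in models.spot_in(t,"cap")][:1],[r["rect"] for r in models.spot_in(s,"cap")][:1])
st=arm.read_state(); print(st["ee_rot"]*1000); print(R.from_quat(st["ee_rot"]).as_matrix())
```

```text
foot top [472.9 145.3  44. ] scene [473.5 147.4  44. ] tri [473.6 146.1  42.9]
vase top [ 628.5 -158.1   72. ] scene [ 626.8 -154.7   72. ] tri [ 629.1 -158.2   69.9]
ring top [609.9  29.8  42. ] scene [608.7  32.1  42. ] tri [610.4  30.1  40.3]
stand top [442.5 -78.2  28. ] scene [441.5 -76.2  28. ] tri [442.5 -78.2  26.5]
cap pred [408.6 278.8 433.8 300.4] [405.7 209.6 425.7 233. ] [[408.5, 277.9, 436.3, 293.5]] [[404.2, 212.5, 420.8, 228.6]]
[ 974.4 -225.    -0.     0. ]
[[ 0.9 -0.4 -0. ]
 [-0.4 -0.9 -0. ]
 [ 0.   0.  -1. ]]
```

Request:
arm_command:
  rows:
    - {"grip":1,"linear":[361.1,286.2,111],"rot":[0,0,-0.454]}
    - {"grip":1,"linear":[361.1,286.2,111],"rot":[0,0,-0.454]}
    - {"grip":1,"linear":[361.1,286.2,111],"rot":[0,0,-0.454]}
    - {"grip":1,"linear":[361.1,286.2,111],"rot":[0,0,-0.454]}
    - {"grip":1,"linear":[361.1,286.2,111],"rot":[0,0,-0.454]}
    - {"grip":1,"linear":[361.1,286.2,111],"rot":[0,0,-0.454]}
    - {"grip":1,"linear":[361.1,286.2,111],"rot":[0,0,-0.454]}
    - {"grip":1,"linear":[361.1,286.2,111],"rot":[0,0,-0.454]}
    - {"grip":1,"linear":[361.1,286.2,111],"rot":[0,0,-0.454]}
    - {"grip":1,"linear":[361.1,286.2,111],"rot":[0,0,-0.454]}

```text
clock: 2.85
position: [473.3, 146.5, 120.6]
ee_rot: [1.0, 0.0, 0.0, -0.0]
contact_force: [-0.0, -0.3, -0.4]
gripper_width: 85.3
grasp_force: 0.0
```

Request:
arm_command:
  rows:
    - {"grip":1,"linear":[0,0,40],"rot":[0,0,0]}
    - {"grip":1,"linear":[0,0,80],"rot":[0,0,0]}
    - {"grip":1,"linear":[0,0,105],"rot":[0,0,0]}
    - {"grip":1,"linear":[0,0,117],"rot":[0,0,0]}
    - {"grip":0.6,"linear":[0,0,117],"rot":[0,0,0]}
    - {"grip":0.6,"linear":[0,0,117],"rot":[0,0,0]}
    - {"grip":0.6,"linear":[0,0,117],"rot":[0,0,0]}
    - {"grip":0.6,"linear":[0,0,117],"rot":[0,0,0]}
    - {"grip":0.6,"linear":[0,0,117],"rot":[0,0,0]}

```text
clock: 3.98
position: [473.9, 147.0, 4.6]
ee_rot: [1.0, 0.0, 0.001, -0.001]
contact_force: [-2.2, 2.1, 6.2]
gripper_width: 61.8
grasp_force: 65.9
```

Request:
arm_command:
  rows:
    - {"grip":1,"linear":[0,0,0],"rot":[0,0,0]}
    - {"grip":1,"linear":[0,0,0],"rot":[0,0,0]}
    - {"grip":1,"linear":[0,0,0],"rot":[0,0,0.17]}
    - {"grip":1,"linear":[0,0,0],"rot":[0,0,0.34]}
    - {"grip":1,"linear":[0,0,0],"rot":[0,0,0.51]}
    - {"grip":1,"linear":[0,0,2],"rot":[0,0,0.68]}
    - {"grip":1,"linear":[0,0,5],"rot":[0,0,0.85]}
    - {"grip":1,"linear":[0,0,5],"rot":[0,0,1.02]}
    - {"grip":1,"linear":[0,0,5],"rot":[0,0,1.19]}
    - {"grip":1,"linear":[0,0,5],"rot":[0,0,1.36]}

```text
clock: 5.22
position: [472.9, 145.9, -1.9]
ee_rot: [0.776, -0.631, -0.0, 0.0]
contact_force: [-1.2, -0.2, -0.2]
gripper_width: 85.3
grasp_force: 0.0
```

Request:
arm_command:
  rows:
    - {"grip":1,"linear":[0,0,0],"rot":[0,0,0.17]}
    - {"grip":1,"linear":[0,0,0],"rot":[0,0,0.2108]}
    - {"grip":1,"linear":[0,0,0],"rot":[0,0,0.2108]}
    - {"grip":0.6,"linear":[0,0,0],"rot":[0,0,0.2108]}
    - {"grip":0.6,"linear":[0,0,0],"rot":[0,0,0.2108]}
    - {"grip":0.6,"linear":[0,0,0],"rot":[0,0,0.2108]}
    - {"grip":0.6,"linear":[0,0,0],"rot":[0,0,0.2108]}
    - {"grip":0.6,"linear":[0,0,0],"rot":[0,0,0.2108]}

```text
clock: 6.22
position: [473.1, 146.2, -1.0]
ee_rot: [0.707, -0.707, 0.0, -0.0]
contact_force: [-1.1, -0.2, 5.0]
gripper_width: 62.2
grasp_force: 64.4
```

Request:
arm_command:
  rows:
    - {"grip":0.6,"linear":[0,0,-20],"rot":[0,0,0]}
    - {"grip":0.6,"linear":[0,0,-60],"rot":[0,0,0]}
    - {"grip":0.6,"linear":[0,0,-100],"rot":[0,0,0]}
    - {"grip":0.6,"linear":[40,5.5,-100],"rot":[0,0,0]}
    - {"grip":0.6,"linear":[90,12.5,-100],"rot":[0,0,0]}
    - {"grip":0.6,"linear":[140,19.4,-100],"rot":[0,0,0]}
    - {"grip":0.6,"linear":[190,26.4,-100],"rot":[0,0,0]}
    - {"grip":0.6,"linear":[223.5,31,-100],"rot":[0,0,0]}
    - {"grip":0.6,"linear":[223.5,31,-70],"rot":[0,0,0]}
    - {"grip":0.6,"linear":[223.5,31,-70],"rot":[0,0,0]}

```text
clock: 7.48
position: [440.0, -78.0, 66.8]
ee_rot: [-0.707, 0.707, 0.002, -0.002]
contact_force: [0.9, 0.7, -1.2]
gripper_width: 62.2
grasp_force: 65.8
```

Run:
```python
from h import *
np.set_printoptions(precision=1,suppress=True)
s=imaging.get_image("scene"); st=arm.read_state(); print(st["position"],st["gripper_width"],st["grasp_force"],st["contact_force"])
for y in (-1,): print(proj(s,(442,-77,18)))
save(s,"s2.png",(290,150,470,300),4)
```

```text
[441.3 -77.6  67.9] 62.083854294737904 65.78438948839903 [-0.  -0.3 -0.2]
[371.7 259.4]
```

View pics/s2.png

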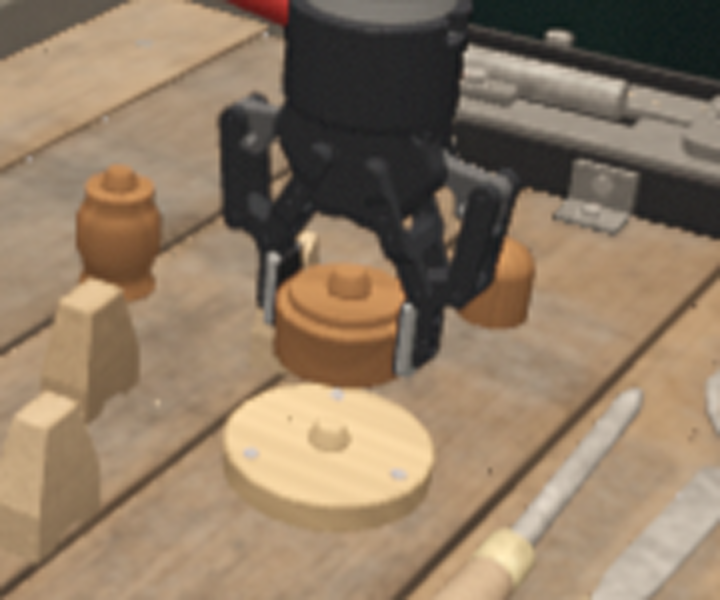

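The foot hangs level over the stand, its tenon top at about (377,217.5) and the stand's tenon top at about (372.3,256).

Run:
```python
from h import *
np.set_printoptions(precision=1,suppress=True)
s=imaging.get_image("scene"); st=arm.read_state(); print(st["position"])
a=np.array((348,268))/4+[290,150]-.4; b=np.array((329,424))/4+[290,150]-.4
dz=st["position"][2]+1.5
print("foot tenon",at_z(s,a,44+dz),"stand tenon",at_z(s,b,28))
```

```text
[442.3 -77.2  68.6]
foot tenon [439.5 -73.4 114.1] stand tenon [441.5 -75.   28. ]
```

Request:
arm_command:
  rows:
    - {"grip":0.6,"linear":[0,0,20],"rot":[0,0,0]}
    - {"grip":0.6,"linear":[0,0,35],"rot":[0,0,0]}
    - {"grip":0.6,"linear":[0,0,42],"rot":[0,0,0]}
    - {"grip":0.6,"linear":[0,0,46],"rot":[0,0,0]}
    - {"grip":0.6,"linear":[0,0,49],"rot":[0,0,0]}
    - {"grip":0.6,"linear":[0,0,51],"rot":[0,0,0]}
    - {"grip":0.6,"linear":[0,0,51],"rot":[0,0,0]}

```text
clock: 8.45
position: [442.2, -77.3, 17.4]
ee_rot: [0.707, -0.707, 0.0, -0.0]
contact_force: [-0.0, 0.5, -1.7]
gripper_width: 62.2
grasp_force: 65.9
```

Request:
arm_command:
  rows:
    - {"grip":0.6,"linear":[0,0,1],"rot":[0,0,0]}
    - {"grip":0.6,"linear":[0,0,1.5],"rot":[0,0,0]}
    - {"grip":1,"linear":[0,0,1],"rot":[0,0,0]}
    - {"grip":1,"linear":[0,0,1],"rot":[0,0,0]}
    - {"grip":1,"linear":[0,0,1],"rot":[0,0,0]}
    - {"grip":1,"linear":[0,0,1],"rot":[0,0,0]}

```text
clock: 9.2
position: [442.1, -77.3, 16.2]
ee_rot: [0.707, -0.707, -0.0, 0.0]
contact_force: [0.2, 0.4, -0.4]
gripper_width: 85.1
grasp_force: 0.0
```

Request:
arm_command:
  rows:
    - {"grip":1,"linear":[0,0,-30],"rot":[0,0,0]}
    - {"grip":1,"linear":[0,0,-80],"rot":[0,0,0]}
    - {"grip":1,"linear":[0,0,-120],"rot":[0,0,0]}
    - {"grip":1,"linear":[20,-46,-120],"rot":[0,0,0]}
    - {"grip":1,"linear":[40,-92,-120],"rot":[0,0,0]}
    - {"grip":1,"linear":[60,-140,-120],"rot":[0,0,0]}
    - {"grip":1,"linear":[79.3,-185.6,-120],"rot":[0,0,0]}
    - {"grip":1,"linear":[79.3,-185.6,-120],"rot":[0,0,0]}
    - {"grip":1,"linear":[79.3,-185.6,-120],"rot":[0,0,0]}

```text
clock: 10.32
position: [626.7, -156.4, 135.4]
ee_rot: [-0.707, 0.707, 0.001, -0.001]
contact_force: [-0.6, -0.2, 0.2]
gripper_width: 85.2
grasp_force: 0.0
```

Run:
```python
from h import *
np.set_printoptions(precision=1,suppress=True)
s=imaging.get_image("scene"); t=imaging.get_image("top"); st=arm.read_state(); print(st["position"])
save(s,"s3.png",(250,130,450,290),4); save(t,"t3.png",(270,130,390,340),3)
f=proj(t,(442.1,-77.3,62)); print("foot tenon expected",f,proj(s,(442.1,-77.3,62)), "if 5mm up",proj(s,(442.1,-77.3,67)))
```

```text
[ 626.6 -156.1  136.4]
foot tenon expected [321.1 290.7] [373.8 239.8] if 5mm up [374.1 237.5]
```

View pics/s3.png

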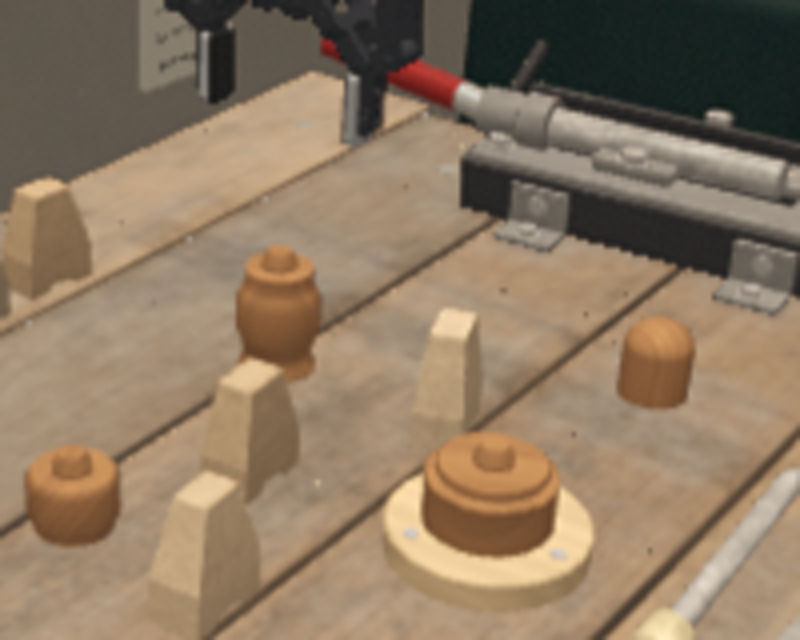

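The foot sits flat on the stand; its tenon top at about (373.5,240) matches the seated height. Next is the vase.

Request:
arm_command:
  rows:
    - {"grip":1,"linear":[0,0,40],"rot":[0,0,0]}
    - {"grip":1,"linear":[0,0,80],"rot":[0,0,0]}
    - {"grip":1,"linear":[0,0,110],"rot":[0,0,0]}
    - {"grip":1,"linear":[0,0,123],"rot":[0,0,0]}
    - {"grip":0.4,"linear":[0,0,123],"rot":[0,0,0]}
    - {"grip":0.4,"linear":[0,0,123],"rot":[0,0,0]}
    - {"grip":0.4,"linear":[0,0,123],"rot":[0,0,0]}
    - {"grip":0.4,"linear":[0,0,123],"rot":[0,0,0]}
    - {"grip":0.4,"linear":[0,0,123],"rot":[0,0,0]}
    - {"grip":0.4,"linear":[0,0,123],"rot":[0,0,0]}

```text
clock: 11.68
position: [629.1, -156.6, 15.5]
ee_rot: [0.707, -0.707, 0.001, -0.001]
contact_force: [-0.8, 0.8, 5.3]
gripper_width: 46.2
grasp_force: 62.0
```

Request:
arm_command:
  rows:
    - {"grip":1,"linear":[0,0,0],"rot":[0,0,0]}
    - {"grip":1,"linear":[0,0,0],"rot":[0,0,0]}
    - {"grip":1,"linear":[0,0,0],"rot":[0,0,-0.17]}
    - {"grip":1,"linear":[0,0,0],"rot":[0,0,-0.34]}
    - {"grip":1,"linear":[0,0,0],"rot":[0,0,-0.51]}
    - {"grip":1,"linear":[0,0,0],"rot":[0,0,-0.68]}
    - {"grip":1,"linear":[0,0,0],"rot":[0,0,-0.85]}
    - {"grip":1,"linear":[0,0,0],"rot":[0,0,-1.02]}
    - {"grip":1,"linear":[0,0,0],"rot":[0,0,-1.19]}
    - {"grip":1,"linear":[0,0,0],"rot":[0,0,-1.36]}

```text
clock: 12.92
position: [627.4, -156.6, 12.9]
ee_rot: [0.995, -0.102, -0.0, 0.0]
contact_force: [-0.4, 0.6, 0.7]
gripper_width: 85.5
grasp_force: 0.0
```

Request:
arm_command:
  rows:
    - {"grip":1,"linear":[0,0,0],"rot":[0,0,-0.17]}
    - {"grip":1,"linear":[0,0,0],"rot":[0,0,-0.2108]}
    - {"grip":1,"linear":[0,0,0],"rot":[0,0,-0.2108]}
    - {"grip":0.4,"linear":[0,0,0],"rot":[0,0,-0.2108]}
    - {"grip":0.4,"linear":[0,0,0],"rot":[0,0,-0.2108]}
    - {"grip":0.4,"linear":[0,0,0],"rot":[0,0,-0.2108]}
    - {"grip":0.4,"linear":[0,0,0],"rot":[0,0,-0.2108]}
    - {"grip":0.4,"linear":[0,0,0],"rot":[0,0,-0.2108]}
    - {"grip":0.4,"linear":[0,0,0],"rot":[0,0,-0.2108]}

```text
clock: 14.05
position: [628.1, -156.6, 13.7]
ee_rot: [1.0, 0.0, 0.0, 0.0]
contact_force: [1.8, -0.3, 3.0]
gripper_width: 46.3
grasp_force: 61.7
```

Request:
arm_command:
  rows:
    - {"grip":0.4,"linear":[0,0,-20],"rot":[0,0,0]}
    - {"grip":0.4,"linear":[0,0,-70],"rot":[0,0,0]}
    - {"grip":0.4,"linear":[0,0,-120],"rot":[0,0,0]}
    - {"grip":0.4,"linear":[-35,-15,-120],"rot":[0,0,0]}
    - {"grip":0.4,"linear":[-80,-34,-120],"rot":[0,0,0]}
    - {"grip":0.4,"linear":[-125,-53.5,-120],"rot":[0,0,0]}
    - {"grip":0.4,"linear":[-165,-70.5,-120],"rot":[0,0,0]}
    - {"grip":0.4,"linear":[-185.5,-79.2,-110],"rot":[0,0,0]}
    - {"grip":0.4,"linear":[-185.5,-79.2,-90],"rot":[0,0,0]}
    - {"grip":0.4,"linear":[-185.5,-79.2,-90],"rot":[0,0,0]}

```text
clock: 15.3
position: [440.4, -77.5, 102.1]
ee_rot: [1.0, 0.0, -0.002, 0.0]
contact_force: [0.3, -0.0, -1.3]
gripper_width: 46.7
grasp_force: 61.7
```

Run:
```python
from h import *
np.set_printoptions(precision=1,suppress=True)
s=imaging.get_image("scene"); t=imaging.get_image("top"); st=arm.read_state(); print(st["position"],st["gripper_width"])
save(s,"s4.png",(290,130,450,290),3.7)
z=st["position"][2]-13.5
print("tenons, crop px:",[(proj(s,(442.1,-77.3,h))-[290,130]+.5)*3.7 for h in(z+72,z,62)])
```

```text
[442.3 -77.5 103.4] 46.50916717261463
tenons, crop px: [array([331.3, 228.6]), array([317.2, 360.5]), array([312.1, 408.2])]
```

View pics/s4.png

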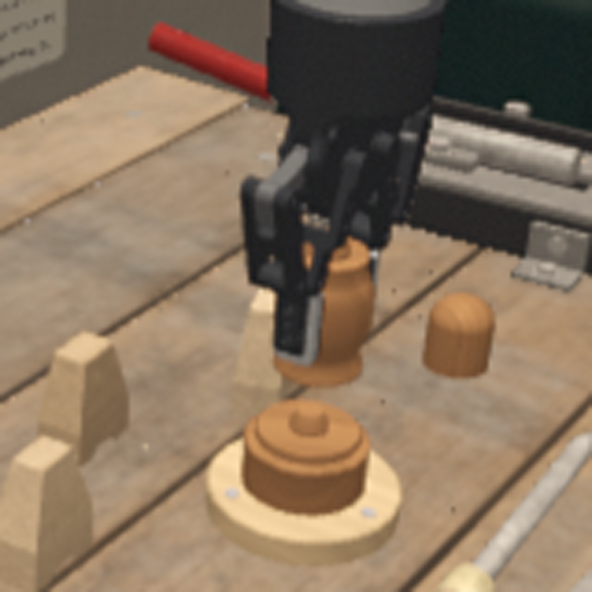

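Request:
arm_command:
  rows:
    - {"grip":0.4,"linear":[1,0,15],"rot":[0,0,0]}
    - {"grip":0.4,"linear":[1,0,25],"rot":[0,0,0]}
    - {"grip":0.4,"linear":[1,0,29],"rot":[0,0,0]}
    - {"grip":0.4,"linear":[1,0,32],"rot":[0,0,0]}
    - {"grip":0.4,"linear":[1,0,34.5],"rot":[0,0,0]}
    - {"grip":0.4,"linear":[1,0,36.5],"rot":[0,0,0]}
    - {"grip":0.4,"linear":[1,0,37.5],"rot":[0,0,0]}
    - {"grip":0.4,"linear":[1,0,37.5],"rot":[0,0,0]}

```text
clock: 16.4
position: [443.2, -77.4, 65.9]
ee_rot: [1.0, 0.0, 0.0, 0.0]
contact_force: [0.1, -0.0, -0.4]
gripper_width: 46.3
grasp_force: 61.7
```

Request:
arm_command:
  rows:
    - {"grip":0.4,"linear":[0,0,0.8],"rot":[0,0,0]}
    - {"grip":0.4,"linear":[0,0,1.3],"rot":[0,0,0]}
    - {"grip":0.4,"linear":[0,0,1.3],"rot":[0,0,0]}

```text
clock: 16.77
position: [443.4, -77.4, 65.6]
ee_rot: [1.0, 0.0, 0.0, 0.0]
contact_force: [-2.7, 0.0, 7.6]
gripper_width: 46.4
grasp_force: 62.5
```

Request:
arm_command:
  rows:
    - {"grip":1,"linear":[0,0,0],"rot":[0,0,0]}
    - {"grip":1,"linear":[0,0,0],"rot":[0,0,0]}
    - {"grip":1,"linear":[0,0,0],"rot":[0,0,0]}
    - {"grip":1,"linear":[0,0,-30],"rot":[0,0,0]}
    - {"grip":1,"linear":[0,0,-75],"rot":[0,0,0]}
    - {"grip":1,"linear":[0,0,-110],"rot":[0,0,0]}
    - {"grip":1,"linear":[0,0,-110],"rot":[0,0,0]}

```text
clock: 17.65
position: [445.0, -77.2, 177.2]
ee_rot: [1.0, 0.0, 0.003, -0.0]
contact_force: [-0.1, -0.6, 0.5]
gripper_width: 85.6
grasp_force: 0.0
```

Request:
arm_command:
  rows:
    - {"grip":1,"linear":[40,-26,0],"rot":[0,0,0]}
    - {"grip":1,"linear":[85,-55,0],"rot":[0,0,0]}
    - {"grip":1,"linear":[125,-81,0],"rot":[0,0,0]}
    - {"grip":1,"linear":[155,-100,20],"rot":[0,0,0]}
    - {"grip":1,"linear":[166.4,-108.2,40],"rot":[0,0,0]}
    - {"grip":1,"linear":[166.4,-108.2,54],"rot":[0,0,0]}
    - {"grip":1,"linear":[166.4,-108.2,54],"rot":[0,0,0]}
    - {"grip":1,"linear":[166.4,-108.2,54],"rot":[0,0,0]}

```text
clock: 18.65
position: [609.4, 30.4, 121.2]
ee_rot: [1.0, -0.0, 0.0, 0.0]
contact_force: [0.1, 0.7, 1.2]
gripper_width: 85.4
grasp_force: 0.0
```

Run:
```python
from h import *
np.set_printoptions(precision=1,suppress=True)
s=imaging.get_image("scene"); t=imaging.get_image("top"); st=arm.read_state(); print(st["position"])
save(s,"s5.png",(300,130,450,290),3.7); save(t,"t5.png",(280,250,370,330),8)
for im,c,k in((s,(300,130),3.7),(t,(280,250),8)): print("expected crop px: vase tenon top, flat top, stand",[(proj(im,(442.3,-77.3,h))-c+.5)*k for h in(124,114,18)])
```

```text
[609.8  30.6 121.7]
expected crop px: vase tenon top, flat top, stand [array([286.3, 299.4]), array([284.4, 317.5]), array([267.1, 480. ])]
expected crop px: vase tenon top, flat top, stand [array([344.2, 335.5]), array([342.2, 334.4]), array([325.2, 324.8])]
```

View pics/s5.png

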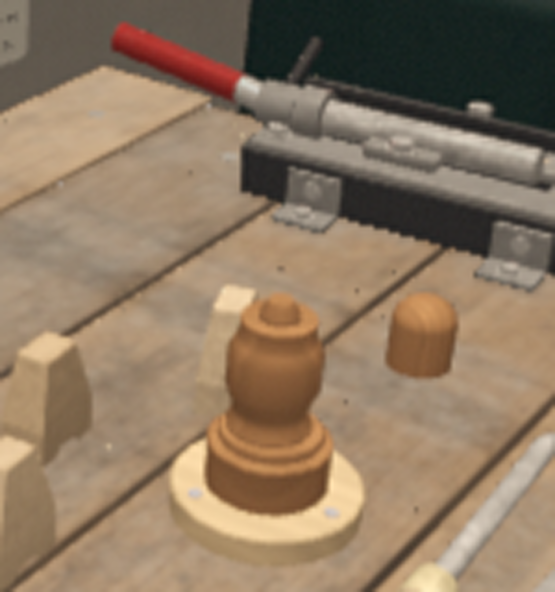

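View pics/t5.png

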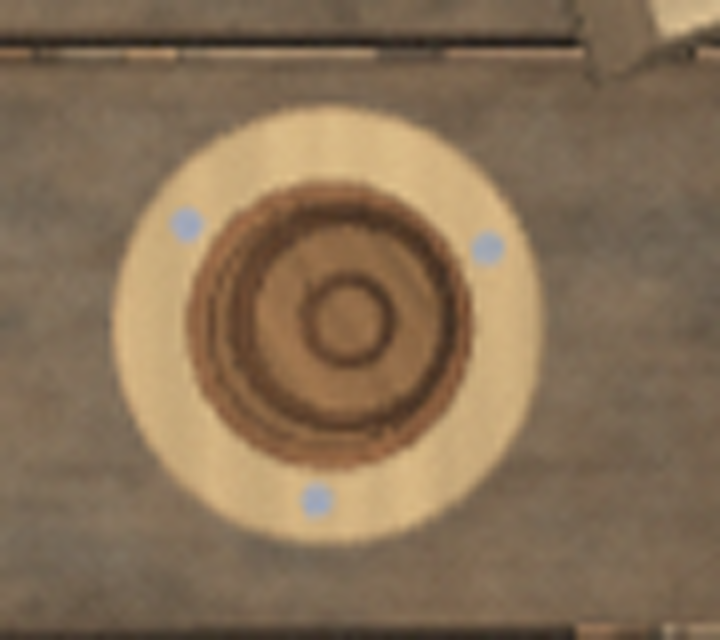

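The vase is seated and upright on the foot. Its tenon top shows at top-view pixel (323.5,290), about 2–3 mm further in +x than commanded, and I'll aim the ring there. Now the ring.

Request:
arm_command:
  rows:
    - {"grip":1,"linear":[0,0,40],"rot":[0,0,0]}
    - {"grip":1,"linear":[0,0,80],"rot":[0,0,0]}
    - {"grip":1,"linear":[0,0,108],"rot":[0,0,0]}
    - {"grip":1,"linear":[0,0,119],"rot":[0,0,0]}
    - {"grip":0.4,"linear":[0,0,119],"rot":[0,0,0]}
    - {"grip":0.4,"linear":[0,0,119],"rot":[0,0,0]}
    - {"grip":0.4,"linear":[0,0,119],"rot":[0,0,0]}
    - {"grip":0.4,"linear":[0,0,119],"rot":[0,0,0]}
    - {"grip":0.4,"linear":[0,0,119],"rot":[0,0,0]}
    - {"grip":0.4,"linear":[0,0,119],"rot":[0,0,0]}

```text
clock: 20.0
position: [611.0, 31.2, 3.6]
ee_rot: [1.0, 0.0, 0.002, -0.0]
contact_force: [-0.3, 0.6, 7.1]
gripper_width: 44.0
grasp_force: 61.4
```

Request:
arm_command:
  rows:
    - {"grip":1,"linear":[0,0,0],"rot":[0,0,0]}
    - {"grip":1,"linear":[0,0,0],"rot":[0,0,0]}
    - {"grip":1,"linear":[0,0,0],"rot":[0,0,0.17]}
    - {"grip":1,"linear":[0,0,0],"rot":[0,0,0.34]}
    - {"grip":1,"linear":[0,0,0],"rot":[0,0,0.51]}
    - {"grip":1,"linear":[0,0,0],"rot":[0,0,0.68]}
    - {"grip":1,"linear":[0,0,0],"rot":[0,0,0.85]}
    - {"grip":1,"linear":[0,0,0],"rot":[0,0,1.02]}
    - {"grip":1,"linear":[0,0,0],"rot":[0,0,1.19]}
    - {"grip":1,"linear":[0,0,0],"rot":[0,0,1.36]}

```text
clock: 21.25
position: [609.3, 30.7, 1.1]
ee_rot: [0.776, -0.631, -0.0, 0.0]
contact_force: [0.2, -0.9, 0.4]
gripper_width: 85.4
grasp_force: 0.0
```

Request:
arm_command:
  rows:
    - {"grip":1,"linear":[0,0,0],"rot":[0,0,0.17]}
    - {"grip":1,"linear":[0,0,0],"rot":[0,0,0.2108]}
    - {"grip":1,"linear":[0,0,0],"rot":[0,0,0.2108]}
    - {"grip":0.4,"linear":[0,0,0],"rot":[0,0,0.2108]}
    - {"grip":0.4,"linear":[0,0,0],"rot":[0,0,0.2108]}
    - {"grip":0.4,"linear":[0,0,0],"rot":[0,0,0.2108]}
    - {"grip":0.4,"linear":[0,0,0],"rot":[0,0,0.2108]}
    - {"grip":0.4,"linear":[0,0,0],"rot":[0,0,0.2108]}
    - {"grip":0.4,"linear":[0,0,0],"rot":[0,0,0.2108]}

```text
clock: 22.38
position: [609.9, 30.9, 1.9]
ee_rot: [0.707, -0.707, 0.0, -0.0]
contact_force: [0.4, -0.2, 4.5]
gripper_width: 43.9
grasp_force: 61.3
```

Request:
arm_command:
  rows:
    - {"grip":0.4,"linear":[0,0,-20],"rot":[0,0,0]}
    - {"grip":0.4,"linear":[0,0,-70],"rot":[0,0,0]}
    - {"grip":0.4,"linear":[0,0,-120],"rot":[0,0,0]}
    - {"grip":0.4,"linear":[15,23,-155],"rot":[0,0,0]}
    - {"grip":0.4,"linear":[40,61,-160],"rot":[0,0,0]}
    - {"grip":0.4,"linear":[70,106.5,-160],"rot":[0,0,0]}
    - {"grip":0.4,"linear":[95,144.6,-160],"rot":[0,0,0]}
    - {"grip":0.4,"linear":[108.2,164.7,-150],"rot":[0,0,0]}
    - {"grip":0.4,"linear":[108.2,164.7,-138],"rot":[0,0,0]}
    - {"grip":0.4,"linear":[108.2,164.7,-138],"rot":[0,0,0]}

```text
clock: 23.62
position: [444.7, -77.3, 138.5]
ee_rot: [0.707, -0.707, -0.001, 0.001]
contact_force: [-0.2, 1.1, -1.5]
gripper_width: 44.1
grasp_force: 61.2
```

Run:
```python
from h import *
np.set_printoptions(precision=1,suppress=True)
s=imaging.get_image("scene"); s=imaging.get_image("scene"); st=arm.read_state(); print(st["position"],st["gripper_width"])
save(s,"s6.png",(330,120,430,270),4)
z=st["position"][2]-1.5
print("exp ring bottom, vase top:",[(proj(s,(444.8,-77.3,h))-[330,120]+.5)*4 for h in(z,124)])
```

```text
[445.8 -77.  139.3] 43.940676076168856
exp ring bottom, vase top: [array([187.6, 334.5]), array([184.7, 362. ])]
```

View pics/s6.png

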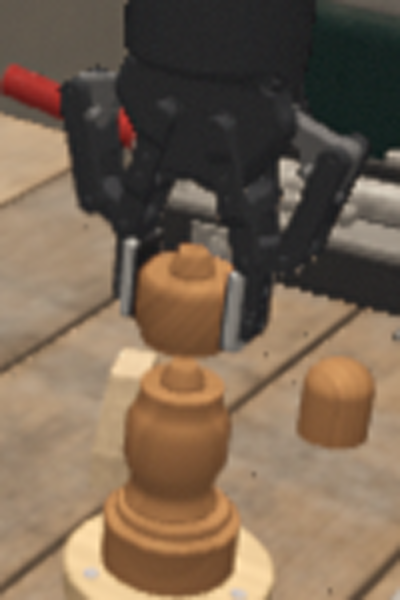

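Request:
arm_command:
  rows:
    - {"grip":0.4,"linear":[0,0.5,10],"rot":[0,0,0]}
    - {"grip":0.4,"linear":[0,0.5,14],"rot":[0,0,0]}
    - {"grip":0.4,"linear":[0,0.5,17],"rot":[0,0,0]}
    - {"grip":0.4,"linear":[0,0.5,20],"rot":[0,0,0]}
    - {"grip":0.4,"linear":[0,0.5,22],"rot":[0,0,0]}
    - {"grip":0.4,"linear":[0,0.5,23],"rot":[0,0,0]}
    - {"grip":0.4,"linear":[0,0.5,24],"rot":[0,0,0]}
    - {"grip":0.4,"linear":[0,0.5,24],"rot":[0,0,0]}

```text
clock: 24.72
position: [444.5, -77.4, 115.9]
ee_rot: [0.707, -0.707, 0.0, -0.0]
contact_force: [-1.5, -0.0, 2.9]
gripper_width: 43.9
grasp_force: 61.5
```

Request:
arm_command:
  rows:
    - {"grip":0.4,"linear":[0,0,0.5],"rot":[0,0,0]}
    - {"grip":1,"linear":[0,0,0.3],"rot":[0,0,0]}
    - {"grip":1,"linear":[0,0,0.3],"rot":[0,0,0]}
    - {"grip":1,"linear":[0,0,0.3],"rot":[0,0,0]}
    - {"grip":1,"linear":[0,0,-30],"rot":[0,0,0]}
    - {"grip":1,"linear":[0,0,-70],"rot":[0,0,0]}
    - {"grip":1,"linear":[0,0,-90],"rot":[0,0,0]}
    - {"grip":1,"linear":[-60,-20,-90],"rot":[0,0,0]}
    - {"grip":1,"linear":[-110,-40,-90],"rot":[0,0,0]}
    - {"grip":1,"linear":[-110,-40,-90],"rot":[0,0,0]}

```text
clock: 25.98
position: [485.6, 35.3, 205.3]
ee_rot: [0.709, -0.706, 0.0, -0.0]
contact_force: [0.3, 0.1, -0.5]
gripper_width: 84.9
grasp_force: 0.0
```

Run:
```python
from h import *
from scipy.optimize import minimize
np.set_printoptions(precision=1,suppress=True)
s=imaging.get_image("scene"); t=imaging.get_image("top"); st=arm.read_state(); print(st["position"])
save(s,"s7.png",(340,100,440,290),3); save(t,"t7.png",(280,250,450,330),4.5)
print("exp scene ring tenon top/flat:",[(proj(s,(444.5,-77.3,h))-[340,100]+.5)*3 for h in(156,146)])
print("exp top:",[(proj(t,(444.5,-77.3,h))-[280,250]+.5)*4.5 for h in(156,146)])
th=np.linspace(0,6.283,60)
prof=[(0,19.5),(30,19.5)]+[(30+14*np.sin(f),19.5*np.cos(f)) for f in np.linspace(.1,1.57,8)]
for n,im,(l,tp,r,b) in(("top",t,(398,264,450,312)),("scene",s,(396,200,434,242))):
    hsv=cv2.cvtColor(im["frame"],cv2.COLOR_RGB2HSV)[tp:b,l:r,1]
    K=8; big=cv2.resize(hsv,None,fx=K,fy=K,interpolation=cv2.INTER_LINEAR)
    th_,m=cv2.threshold(big,0,1,cv2.THRESH_OTSU)
    nl,lab,stt,_=cv2.connectedComponentsWithStats(m); i=1+stt[1:,4].argmax(); m=(lab==i).astype(np.uint8)
    x,y,w,h=stt[i,:4]; print(n,"mask rect",l+x/K-.5,tp+y/K-.5,l+(x+w)/K-.5,tp+(y+h)/K-.5,"thr",th_)
    def cost(p):
        pts=np.array([proj(im,(p[0]+R_*np.cos(a),p[1]+R_*np.sin(a),z)) for z,R_ in prof for a in th])
        q=((pts-[l,tp]+.5)*K).astype(np.float32); hull=cv2.convexHull(q).astype(np.int32)
        c=np.zeros_like(m); cv2.fillConvexPoly(c,hull,1); return 1-(c&m).sum()/(c|m).sum()
    f=minimize(cost,(444,-264),method="Nelder-Mead",options=dict(initial_simplex=[(440,-268),(450,-264),(442,-258)])); print(f.x,round(f.fun,3))
```

```text
[484.1  32.9 205. ]
exp scene ring tenon top/flat: [array([114. , 283.3]), array([112.4, 298.6])]
exp top: [array([197.5, 184.4]), array([196.2, 183.8])]
top mask rect 410.625 275.5 435.375 296.625 thr 102.0
[ 449.1 -267.8] 0.078
scene mask rect 403.875 208.5 423.375 231.625 thr 110.0
[ 448.9 -265.7] 0.038
```

View pics/s7.png

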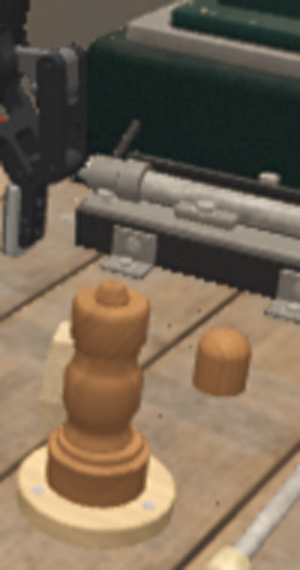

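View pics/t7.png

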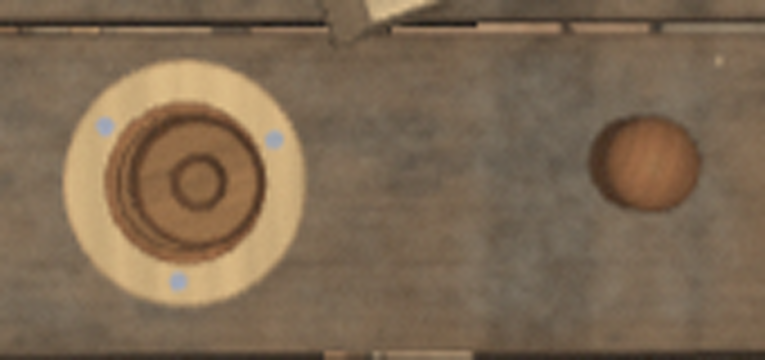

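Ring is seated and upright; its tenon top shows at top (324,290) and scene (377,194.5). The cap comes out at about (449,-266.8) from both views.

Request:
arm_command:
  rows:
    - {"grip":1,"linear":[40,4.7,0],"rot":[0,0,0]}
    - {"grip":1,"linear":[95,11.2,0],"rot":[0,0,0]}
    - {"grip":1,"linear":[150,17.7,0],"rot":[0,0,0]}
    - {"grip":1,"linear":[205,24.2,0],"rot":[0,0,0]}
    - {"grip":1,"linear":[255,30,0],"rot":[0,0,0]}
    - {"grip":1,"linear":[290,34.2,20],"rot":[0,0,0]}
    - {"grip":1,"linear":[299.4,35.3,60],"rot":[0,0,0]}
    - {"grip":1,"linear":[299.4,35.3,85],"rot":[0,0,0]}
    - {"grip":1,"linear":[299.4,35.3,85],"rot":[0,0,0]}
    - {"grip":1,"linear":[299.4,35.3,85],"rot":[0,0,0]}

```text
clock: 27.32
position: [449.4, -267.5, 121.6]
ee_rot: [-0.707, 0.707, -0.001, 0.0]
contact_force: [-0.3, 0.0, -0.6]
gripper_width: 85.8
grasp_force: 0.0
```

Request:
arm_command:
  rows:
    - {"grip":1,"linear":[0,0,40],"rot":[0,0,0]}
    - {"grip":1,"linear":[0,0,80],"rot":[0,0,0]}
    - {"grip":1,"linear":[0,0,108],"rot":[0,0,0]}
    - {"grip":1,"linear":[0,0,119],"rot":[0,0,0]}
    - {"grip":1,"linear":[0,0,119],"rot":[0,0,0]}
    - {"grip":0.3,"linear":[0,0,119],"rot":[0,0,0]}
    - {"grip":0.3,"linear":[0,0,119],"rot":[0,0,0]}
    - {"grip":0.3,"linear":[0,0,119],"rot":[0,0,0]}
    - {"grip":0.3,"linear":[0,0,119],"rot":[0,0,0]}
    - {"grip":0.3,"linear":[0,0,119],"rot":[0,0,0]}

```text
clock: 28.58
position: [449.9, -267.0, 2.8]
ee_rot: [0.707, -0.707, 0.001, -0.0]
contact_force: [-1.0, 1.6, 6.0]
gripper_width: 37.4
grasp_force: 60.0
```

Request:
arm_command:
  rows:
    - {"grip":1,"linear":[0,0,0],"rot":[0,0,0]}
    - {"grip":1,"linear":[0,0,0],"rot":[0,0,0]}
    - {"grip":1,"linear":[0,0,0],"rot":[0,0,-0.17]}
    - {"grip":1,"linear":[0,0,0],"rot":[0,0,-0.34]}
    - {"grip":1,"linear":[0,0,0],"rot":[0,0,-0.51]}
    - {"grip":1,"linear":[0,0,0],"rot":[0,0,-0.68]}
    - {"grip":1,"linear":[0,0,0],"rot":[0,0,-0.85]}
    - {"grip":1,"linear":[0,0,0],"rot":[0,0,-1.02]}
    - {"grip":1,"linear":[0,0,0],"rot":[0,0,-1.19]}
    - {"grip":1,"linear":[0,0,0],"rot":[0,0,-1.36]}

```text
clock: 29.82
position: [449.0, -266.8, 1.3]
ee_rot: [0.995, -0.102, -0.0, -0.0]
contact_force: [0.4, 0.1, 0.4]
gripper_width: 85.3
grasp_force: 0.0
```

Request:
arm_command:
  rows:
    - {"grip":1,"linear":[0,0,0],"rot":[0,0,-0.17]}
    - {"grip":1,"linear":[0,0,0],"rot":[0,0,-0.2108]}
    - {"grip":1,"linear":[0,0,0],"rot":[0,0,-0.2108]}
    - {"grip":0.3,"linear":[0,0,0],"rot":[0,0,-0.2108]}
    - {"grip":0.3,"linear":[0,0,0],"rot":[0,0,-0.2108]}
    - {"grip":0.3,"linear":[0,0,0],"rot":[0,0,-0.2108]}
    - {"grip":0.3,"linear":[0,0,0],"rot":[0,0,-0.2108]}
    - {"grip":0.3,"linear":[0,0,0],"rot":[0,0,-0.2108]}
    - {"grip":0.3,"linear":[0,0,0],"rot":[0,0,-0.2108]}

```text
clock: 30.95
position: [449.4, -266.9, 1.8]
ee_rot: [1.0, 0.0, 0.0, 0.0]
contact_force: [-0.5, 0.2, 3.8]
gripper_width: 37.6
grasp_force: 60.4
```

Request:
arm_command:
  rows:
    - {"grip":0.3,"linear":[0,0,-20],"rot":[0,0,0]}
    - {"grip":0.3,"linear":[0,0,-70],"rot":[0,0,0]}
    - {"grip":0.3,"linear":[0,0,-120],"rot":[0,0,0]}
    - {"grip":0.3,"linear":[0,0,-170],"rot":[0,0,0]}
    - {"grip":0.3,"linear":[0,-20,-195],"rot":[0,0,0]}
    - {"grip":0.3,"linear":[-1,-65,-195],"rot":[0,0,0]}
    - {"grip":0.3,"linear":[-2,-115,-195],"rot":[0,0,0]}
    - {"grip":0.3,"linear":[-3.5,-160,-195],"rot":[0,0,0]}
    - {"grip":0.3,"linear":[-4.1,-182,-185],"rot":[0,0,0]}
    - {"grip":0.3,"linear":[-4.1,-189.6,-172],"rot":[0,0,0]}

```text
clock: 32.2
position: [444.7, -76.1, 173.0]
ee_rot: [1.0, 0.001, 0.0, -0.0]
contact_force: [-0.2, -0.2, 0.5]
gripper_width: 37.7
grasp_force: 60.3
```

Run:
```python
from h import *
np.set_printoptions(precision=1,suppress=True)
for i in range(4): s=imaging.get_image("scene")
st=arm.read_state(); print(st["position"],st["gripper_width"])
save(s,"s8.png",(340,90,420,220),4.5)
z=st["position"][2]-1.5
print("exp cap bottom,dome top, ring tenon:",[(proj(s,(445.1,-77.2,h))-[340,90]+.5)*4.5 for h in(z,z+44,156)])
```

```text
[444.8 -77.8 173. ] 37.54758659780301
exp cap bottom,dome top, ring tenon: [array([173.4, 433.2]), array([184.7, 325.6]), array([169.6, 469.5])]
```

View pics/s8.png

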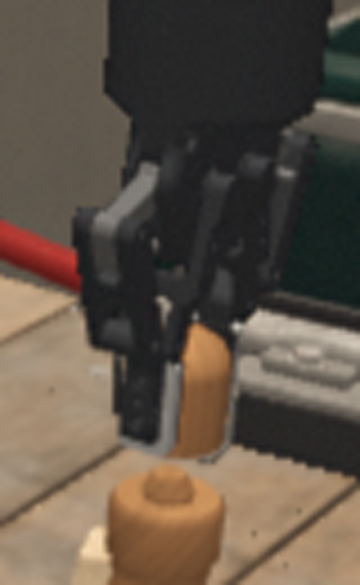

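The cap is held level above the ring, and the ring's tenon top at (377.5,194) lies as expected. I'll lower it now.

Request:
arm_command:
  rows:
    - {"grip":0.3,"linear":[0,0,10],"rot":[0,0,0]}
    - {"grip":0.3,"linear":[0,0,15],"rot":[0,0,0]}
    - {"grip":0.3,"linear":[0,0,18],"rot":[0,0,0]}
    - {"grip":0.3,"linear":[0,0,21],"rot":[0,0,0]}
    - {"grip":0.3,"linear":[0,0,23],"rot":[0,0,0]}
    - {"grip":0.3,"linear":[0,0,25],"rot":[0,0,0]}
    - {"grip":0.3,"linear":[0,0,26],"rot":[0,0,0]}
    - {"grip":0.3,"linear":[0,0,26],"rot":[0,0,0]}

```text
clock: 33.4
position: [445.2, -77.2, 147.8]
ee_rot: [1.0, 0.0, 0.0, 0.0]
contact_force: [0.1, 1.5, 1.2]
gripper_width: 37.8
grasp_force: 60.4
```

Request:
arm_command:
  rows:
    - {"grip":0.3,"linear":[0,0,0.5],"rot":[0,0,0]}
    - {"grip":0.3,"linear":[0,0,0.8],"rot":[0,0,0]}
    - {"grip":1,"linear":[0,0,0.5],"rot":[0,0,0]}
    - {"grip":1,"linear":[0,0,0.5],"rot":[0,0,0]}
    - {"grip":1,"linear":[0,0,0.5],"rot":[0,0,0]}
    - {"grip":1,"linear":[0,0,0.5],"rot":[0,0,0]}
    - {"grip":1,"linear":[0,0,-30],"rot":[0,0,0]}
    - {"grip":1,"linear":[0,0,-70],"rot":[0,0,0]}
    - {"grip":1,"linear":[0,0,-100],"rot":[0,0,0]}
    - {"grip":1,"linear":[0,0,-100],"rot":[0,0,0]}

```text
clock: 34.65
position: [446.4, -77.1, 249.9]
ee_rot: [1.0, 0.0, 0.003, -0.0]
contact_force: [-0.7, 0.3, -1.3]
gripper_width: 85.4
grasp_force: 0.0
```

Request:
arm_command:
  rows:
    - {"grip":1,"linear":[20,-50,0],"rot":[0,0,0]}
    - {"grip":1,"linear":[40,-110,0],"rot":[0,0,0]}
    - {"grip":1,"linear":[40,-150,0],"rot":[0,0,0]}
    - {"grip":1,"linear":[40,-150,0],"rot":[0,0,0]}
    - {"grip":1,"linear":[40,-150,0],"rot":[0,0,0]}

```text
clock: 35.28
position: [484.4, 72.6, 246.6]
ee_rot: [1.0, 0.0, -0.001, 0.0]
contact_force: [0.2, -0.9, -0.3]
gripper_width: 85.1
grasp_force: 0.0
```

Run:
```python
from h import *
np.set_printoptions(precision=1,suppress=True)
s=imaging.get_image("scene"); t=imaging.get_image("top")
a=cv2.resize(s["frame"][130:300,280:450],None,fx=3,fy=3); b=cv2.resize(t["frame"][190:335,230:400],(510,435))
b=np.vstack([b,np.zeros((75,510,3),np.uint8)]); f=cv2.resize(np.hstack([a,b]),(800,400)); cv2.imwrite("pics/f.png",f[:,:,::-1])
print("exp dome top",(proj(s,(445,-77.2,190))-[280,130])*800/340)
for n,im in(("top",t),("scene",s)): print(n,[at_z(im,r["pixel"],0)[:2] for r in models.tip_of(im,"block_a")[:3]])
```

```text
exp dome top [233.2 108. ]
top [array([ 523.1, -159.9]), array([576.7, -56.2]), array([516.6,  46.4])]
scene [array([524.4,  42.6]), array([ 510.7, -153.8]), array([573.8, -68.5])]
```

View pics/f.png

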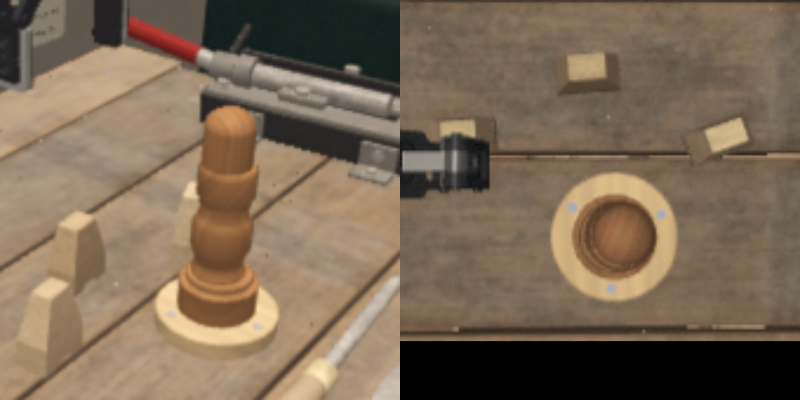

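The column stands upright and closed up. Its dome top at (232,107) in this picture matches the seated prediction of (233,108), and the blocks haven't moved.

```bash
python3 -c "
from bench import job
print(job.job_done())"
```

```text
the job is handed in; nothing more can be done
None
```

The lamp column is dry-fitted on the stand in the order foot, vase, ring, cap; in the last pictures it stands upright with every part fully down and the blocks unmoved, and the job was handed in at about 35 s with the arm clear.

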